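Lay the brass tube in the V-cradle and chock it

ROBOT

A 6-joint arm with a two-finger parallel gripper is mounted at the origin on a cart in front of the work surface, level with it; the furniture and walls round the work are solid. World frame = base frame: x ahead of the robot, y to its left, z up, the work surface at z = 0. Lengths are in mm, angles in rad, forces in N, time in s.
With the tool pointing down it reaches from about 275 to 1000 mm from the base axis. Payload 8.4 kg.
Tool frame: the origin (TCP) lies between the finger pads; the fingertips stand 8 mm ahead of it and the grasp point (between the pads) lies 11 mm behind it (tcp_to_tips is the distance from the TCP to the fingertips, in mm); z points along the fingers, y is the line along which they close (so a half turn about z gives the same grasp; the last joint's range is limited). The gripper opens to 85 mm and grips with 20 to 120 N. Pads are 22 mm wide; open, the fingers measure 114 mm over their backs; the gripper's body (76 mm by 85 mm) begins 54 mm behind the grasp point. The pads swing forward as they close: fully open they stand 13 mm farther back than shut.
Start: joints at [1.165, 0.353, 1.633, -0, 1.155, -0.002], TCP at [245.571, 574.737, 239.281] pointing down, gripper open.
Joint ranges: [-2.63, 2.63], [-0.92, 2.1], [0.06, 2.66], [-1.3, 4.44], [0, 2.69], [-3.02, 3.02]. Speed limits (rad/s): [2.22, 2.22, 2.79, 3.14, 3.14, 3.14].

INTERFACE

Orientations are given as [roll, pitch, yaw] about the fixed x, y, z axes, in that order (R = Rz(yaw) Ry(pitch) Rx(roll)).
In Python, from rig import * gives the robot as it stands.
- The arm moves only by the tool step_arm, never from a script. Its argument "motion" is a list of rows, each an object with "claw": the finger opening in mm, from 0 to 85.4; "delta_pos": the shift along the tool's x, y, z in mm, a list of three; "turn": the turn about the tool's z in rad. In form: [{"claw": claw, "delta_pos": [dx, dy, dz], "turn": turn}, ...]. A call has 1 to 8 rows; each row shifts and turns the commanded pose from where the row before left it, along the tool's axes as they then stand; what a row does not reach is not made up. A row lasts 1/12 s, in which the tool goes at most 41.7 mm and 7.16 degrees, less where a joint would pass 70% of its speed; a pose out of reach is approached as far as the arm can. A call is refused whole if a number of a shift passes 41.7 or a number of a turn 0.125, either way. A call with a gripper value outside its range is refused whole. The fingers move at their own pace and stop on an object; "force" is the grip in N (left out, the last holds). Time passes only in rows, so rows that do not move let the fingers close. It gives the time, the measured TCP pose, the force, the opening and the grip force at its end, in the units of the state.
- sense(): the state, without advancing time (a new reading comes with each control period).
- grab_frame(name): name is "scene" or "top" or "wrist"; returns a dict with "img" (384x512x3 uint8, red, green, blue), "vertical_fov" (degrees; the focal length in pixels is half the picture's height over the tangent of half this angle, whatever the lens; pixels are square), "cx", "cy" (the principal point, pixels), "R" (3x3) and "t" (3): a world point X has camera coordinates R X + t. Camera axes: x right, y down, z forward; pixel columns grow to the right and rows downward; lengths in mm; the calibration is good to about 2 mm. A picture is of the moment at which its call begins. There is no depth.
- sign_off(): hands the job in; it is judged then, once.
The state is a dict: "clock": time; "qpos": joint angles; "qvel": joint speeds; "joint_efforts": joint torques, N m; "eef_pos": TCP position; "tcp_rot": TCP orientation; "contact_force": force on the tool from outside, world axes, zero at the start; "wrist_torque": the same for the moment, N m; "opening": opening from 0.0 (shut) to 1.0 (fully open); "grasp_force": force on a finger pad.
Only numpy, scipy, OpenCV 4.12 (cv2) and the standard library are available. Lean on these libraries where they do the work, as an engineer would, in place of code of your own. Each camera call takes 0.05 s, during which the arm holds its last target. There are 200 camera calls.

TASK

Take the brass tube out of the wooden rack and lay it in the blue V-cradle, resting in both Vs with its ends sticking out about equally. Then stand the yellow chock upright astride the tube, about midway between the two Vs and square to the tube, with both feet down on the cradle's base plate, so that the tube cannot roll out. Leave the silver tube where it lies in the rack.

Things in the scene. Friction and masses are not known exactly. Their poses are not given: they have to be found in the camera images.
- brass_tube: Brass-yellow tube, diameter 25, length 190, 0.35 kg. Origin at its centre, x along it. Starts level in one of two slots, 90 apart, of a wooden rack (150 x 145), axis 30 above the worktop. The rack's strips (16 wide, 27.5 high) hold it 60 either side of its middle; between them is only a board 4 thick, so the middle is free to grip from above.
- steel_tube: Silver-coloured tube of the same size and frame (origin at its centre, x along it), in the other slot of the rack. A bystander: it stays in the rack. Which slot holds which tube varies.
- cradle: Fixed V-cradle: dark base plate 170 x 110 x 8, on it two blue saddles 16 thick at x = -70 and +70, each with a 90 degree V 48 wide at its mouth, 46 above the worktop. Origin at the centre of the plate's underside (worktop height), x along the line of the Vs, z up. A tube in both Vs lies along x at y = 0, axis 40 above the worktop; between the saddles only the plate lies below it.
- chock: Loose yellow saddle chock, standing: 38 along x, 78 along y, 94 high, 0.12 kg. Origin at the centre of its underside, z up; the tube goes through along its x, either way round. Feet at y = 25 to 39 either side; the opening's inverted V peaks 51 up. Square grip 24 x 24 on top, 58 to 94 up. Astride the tube, feet on the plate, its origin is 8 above the worktop and it clears the tube by about 1.
There are look-alikes about, which are no part of the job. Of the things like the chock, leave any that is green, pink or purple; of the rest the smaller one is meant.

How it is judged:
By the outcome, as a careful person would: the job done as asked, in the order asked, and still so for the second after the job is handed in, with the robot touching nothing.
It also fails if it takes over 61 s, if anything falls off the work surface, if the arm or the gripper's body presses on something with over 40 N, if the wrist force passes 120 N, or if a joint passes its speed limit or range.

## Working session

There is one attempt and no reset: what is moved stays moved. The work goes in short steps, Python scripts to look and compute and a tool call to move; the robot and the scene stay as the last step left them, time stands still between calls to the robot, and variables do not carry over. Pictures are saved under pics/ and viewed, at most 10 in all, crops included, and the job is handed in when it is done.

Besides the shell and the picture viewer there is one more tool, called after ">>>" by a JSON object that holds its "name" and its "arguments". step_arm: Moves the arm, as the interface text tells. Its arguments: {"type":"object","properties":{"motion":{"type":"array","items":{"type":"object","properties":{"claw":{"type":"number"},"delta_pos":{"type":"array","items":{"type":"number"}},"turn":{"type":"number"}}}},"force":{"type":"number"}},"required":["motion"]}

```bash
mkdir -p pics; cat > h.py <<'E'
from rig import *
import numpy as np, cv2
def snap(n,f):
    d=grab_frame(n); np.savez('pics/'+f+'.npz',**{k:np.array(v) for k,v in d.items()})
    cv2.imwrite('pics/'+f+'.png',d['img'][:,:,::-1]); return d
def px2w(d,u,v,z):
    f=192/np.tan(np.radians(float(d['vertical_fov']))/2)
    R=np.array(d['R']);t=np.array(d['t']);c=-R.T@t
    r=R.T@np.array([(u-d['cx'])/f,(v-d['cy'])/f,1]); return c+r*(z-c[2])/r[2]
def w2px(d,X):
    f=192/np.tan(np.radians(float(d['vertical_fov']))/2)
    p=np.array(d['R'])@np.array(X)+np.array(d['t']); return f*p[0]/p[2]+d['cx'],f*p[1]/p[2]+d['cy']
def ld(f): return dict(np.load('pics/'+f+'.npz'))
E
python3 - <<'E'
from h import *
a=snap('scene','s0');b=snap('top','t0')
im=np.hstack([cv2.imread('pics/s0.png'),cv2.imread('pics/t0.png')])
cv2.imwrite('pics/t0b.png',cv2.resize(cv2.imread('pics/t0.png'),(800,600),interpolation=cv2.INTER_CUBIC))
cv2.imwrite('pics/s0b.png',cv2.resize(cv2.imread('pics/s0.png'),(800,600),interpolation=cv2.INTER_CUBIC))
for d in(a,b): print(d['vertical_fov'],d['cx'],d['cy'],-np.array(d['R']).T@d['t'])
print(sense())
E
```

```text
44.00075887129185 252.70320952620474 193.7627152401179 [ -210.15627057 -1228.18434734  1119.81624173]
53.53466818870996 253.63626283911043 194.27219442318105 [ 317.88996728 -159.73050135 1327.59459682]
{'clock': 0.1, 'qpos': array([ 1.16456910e+00,  3.53524415e-01,  1.63408862e+00,  2.35235230e-06,
        1.15521517e+00, -2.38116874e-03]), 'qvel': array([ 0.00018405, -0.00161941, -0.00318461,  0.00185116,  0.00018854,
       -0.00130647]), 'joint_efforts': array([ 1.01819103e-03, -6.06358695e+01, -3.42821789e+01,  6.19529806e-05,
        3.87207168e-03, -2.37652824e-05]), 'eef_pos': array([245.4147173 , 574.32670343, 238.6584306 ]), 'tcp_rot': array([-3.14035711e+00, -5.09299866e-06,  2.73774564e+00]), 'contact_force': array([-0.79938024, -1.18187608,  0.62681207]), 'wrist_torque': array([-0.02804673, -0.01384311, -0.03743435]), 'grasp_force': 0.0, 'opening': 0.9992403958728271}
```

View pics/t0b.png

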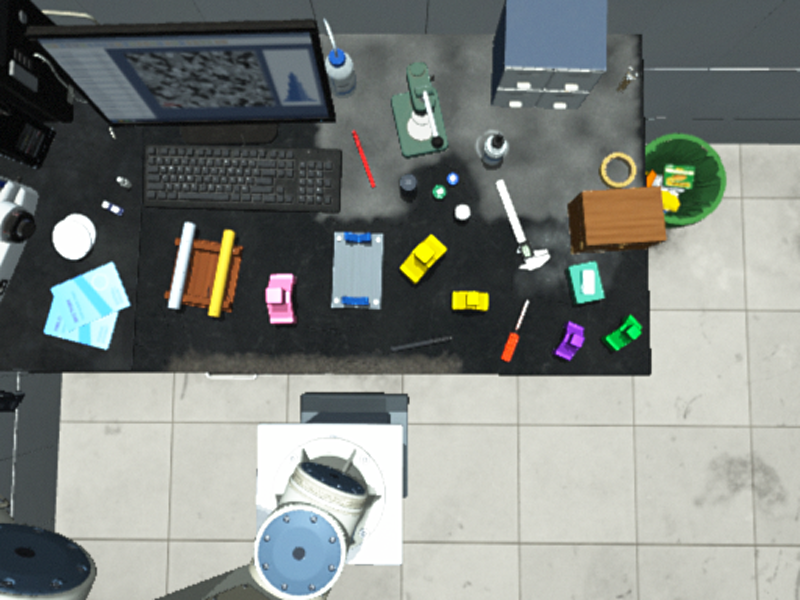

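View pics/s0b.png

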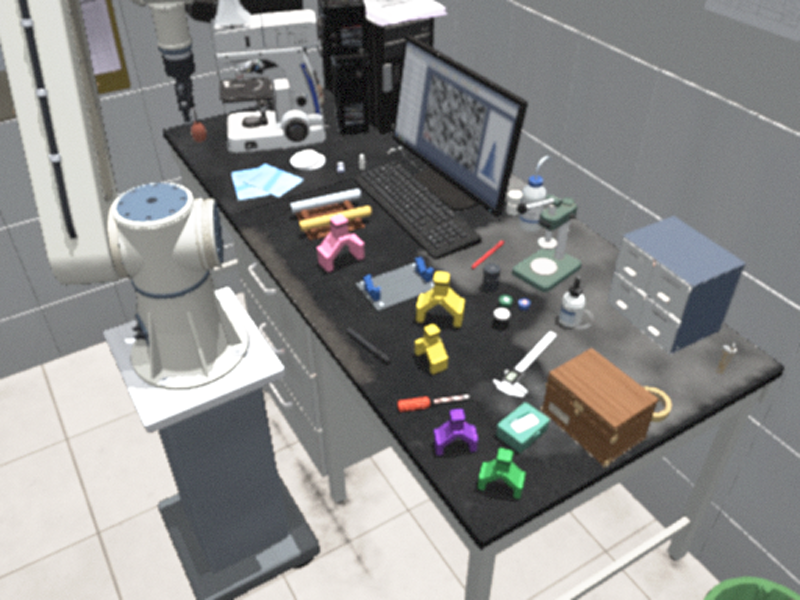

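The top view shows the rack at about (205,275) of the 800x600 picture. The silver tube is in the left slot (182,265) and the brass in the right (222,273). The cradle is at (357,270). 

Chock-like things:
- pink (281,298), purple (570,340) and green (624,333): all excluded by colour
- yellow large (423,259)
- yellow small (470,300): the one meant, being the smaller of the remaining two

I'll confirm this in an enlarged crop.

```bash
python3 - <<'E'
from h import *
im=cv2.imread('pics/t0.png')
a=im[142:212,102:212];b=im[142:212,208:318]
o=np.vstack([cv2.resize(x,None,fx=4.28*1,fy=4.28,interpolation=cv2.INTER_CUBIC) for x in(a,b)])
o=np.vstack([cv2.resize(x,(470,299),interpolation=cv2.INTER_CUBIC) for x in(a,b)])
cv2.imwrite('pics/c0.png',o)
d=ld('t0');k=1.5625
for n,u,v,z in [('brass a',229,232,42),('brass b',215,316,42),('crA',357,238,46),('crB',356,301,46),('small chock',470,300,94),('big',430,250,94)]:
    print(n,px2w(d,u/k,v/k,z).round(1))
E
```

```text
brass a [571.4 221.   42. ]
brass b [386.8 246.7  42. ]
crA [558.1 -60.5  46. ]
crB [420.2 -59.6  46. ]
small chock [ 419.3 -300.5   94. ]
big [ 524.1 -217.4   94. ]
```

View pics/c0.png

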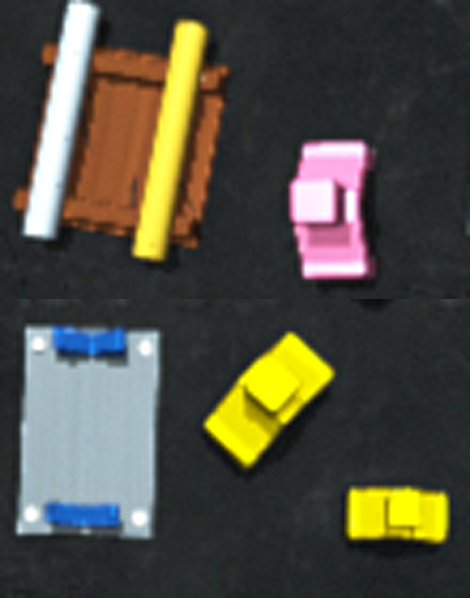

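The crop shows the two yellow chocks: the large one at (268,400) and the clearly smaller one at (398,514), 99 px long, about 78 mm. The small one is meant, and its grip is at (404,508). Its long side lies across, along world y. The brass tube runs from (191,20) to (150,260). The cradle plate's corners are (24,327), (160,330), (155,538) and (17,533).

```bash
cat >> h.py <<'E'
def rem(x,y,z,yaw):
    s=sense(); r,p,w=s['tcp_rot']; R=cv2.Rodrigues(np.array([0,0,w]))[0]@cv2.Rodrigues(np.array([r,0,0]))[0]
    dw=(yaw-w+np.pi)%(2*np.pi)-np.pi; d=np.array([x,y,z])-s['eef_pos']
    R2=cv2.Rodrigues(np.array([0,0,yaw]))[0]@np.diag([1.,-1,-1])
    print('pos',s['eef_pos'].round(1),'yaw',round(w,3),'clock',s['clock'],'turn',round(-dw,3),'delta now',(R.T@d).round(1),'after turn',(R2.T@d).round(1),'F',s['contact_force'].round(1),'grip',s['grasp_force'],s['opening'],'q6',s['qpos'][5].round(2))
E
python3 - <<'E'
from h import *
d=ld('t0');k=470/110
P=lambda u,v,z,o=0,ox=102:px2w(d,ox+u/k-.5+.5/k,142+(v-o)/k-.5,z)
a=P(191,21,30);b=P(150,259,30);m=(a+b)/2;w=np.arctan2(*(a-b)[1::-1]);print('brass',a,b,m,w,np.linalg.norm(a-b))
c=[P(u,v,8,299,208) for u,v in[(24,327),(160,330),(155,538),(17,533)]]
f=(c[0]+c[1])/2-(c[2]+c[3])/2
print('cradle',sum(c)/4,np.arctan2(f[1],f[0]),np.linalg.norm(f))
print('chock grip',P(404,508,94,299,208))
rem(m[0],m[1],150,w+np.pi)
E
```

```text
brass [581.00091202 225.55295213  30.        ] [387.8270554  253.52619623  30.        ] [484.41398371 239.53957418  30.        ] -0.14380900035615596 195.18873243088328
cradle [493.83058041 -58.07246299   8.        ] -0.019419457106408005 170.55374275931064
chock grip [ 424.51602301 -304.94183941   94.        ]
pos [245.4 574.3 238.7] yaw 2.738 clock 0.1 turn -0.26 delta now [-351.3 -213.8   88.9] after turn [-284.5 -297.1   88.7] F [-0.8 -1.2  0.6] grip 0.0 0.9992403958728271 q6 -0.0
```

>>> {"name": "step_arm", "arguments": {"motion": [{"claw": 85,"delta_pos": [0,0,0],"turn": -0.087},{"claw": 85,"delta_pos": [0,0,0],"turn": -0.087},{"claw": 85,"delta_pos": [0,0,0],"turn": -0.086},{"claw": 85,"delta_pos": [-25.9,-27,8],"turn": 0},{"claw": 85,"delta_pos": [-25.9,-27,8],"turn": 0},{"claw": 85,"delta_pos": [-25.9,-27,8],"turn": 0},{"claw": 85,"delta_pos": [-25.9,-27,8],"turn": 0},{"claw": 85,"delta_pos": [-25.9,-27,8],"turn": 0}]}}

```text
clock: 0.77
eef_pos: [354.8, 421.0, 198.7]
tcp_rot: [-3.141, -0.0, 2.998]
contact_force: [1.5, 0.5, -0.6]
opening: 0.998
grasp_force: 0.0
```

>>> {"name": "step_arm", "arguments": {"motion": [{"claw": 85,"delta_pos": [-25.9,-27,8],"turn": 0},{"claw": 85,"delta_pos": [-25.9,-27,8],"turn": 0},{"claw": 85,"delta_pos": [-25.9,-27,8],"turn": 0},{"claw": 85,"delta_pos": [-25.9,-27,8],"turn": 0},{"claw": 85,"delta_pos": [-25.9,-27,8],"turn": 0},{"claw": 85,"delta_pos": [-25.9,-27,8],"turn": 0},{"claw": 85,"delta_pos": [0,0,0],"turn": 0},{"claw": 85,"delta_pos": [0,0,0],"turn": 0}]}}

```text
clock: 1.43
eef_pos: [485.4, 238.2, 150.5]
tcp_rot: [-3.141, -0.001, 2.994]
contact_force: [-0.0, 0.0, -0.3]
opening: 0.993
grasp_force: 0.0
```

```bash
python3 - <<'E'
from h import *
rem(484.4,239.5,19,2.998)
snap('wrist','w1'); cv2.imwrite('pics/w1b.png',cv2.resize(cv2.imread('pics/w1.png'),(800,600),interpolation=cv2.INTER_CUBIC))
E
```

```text
pos [485.4 238.2 150.5] yaw 2.994 clock 1.4333 turn -0.004 delta now [  1.2   1.3 131.5] after turn [  1.2   1.2 131.5] F [-0.   0.  -0.3] grip 0.0 0.9929870908647005 q6 -0.97
```

View pics/w1b.png

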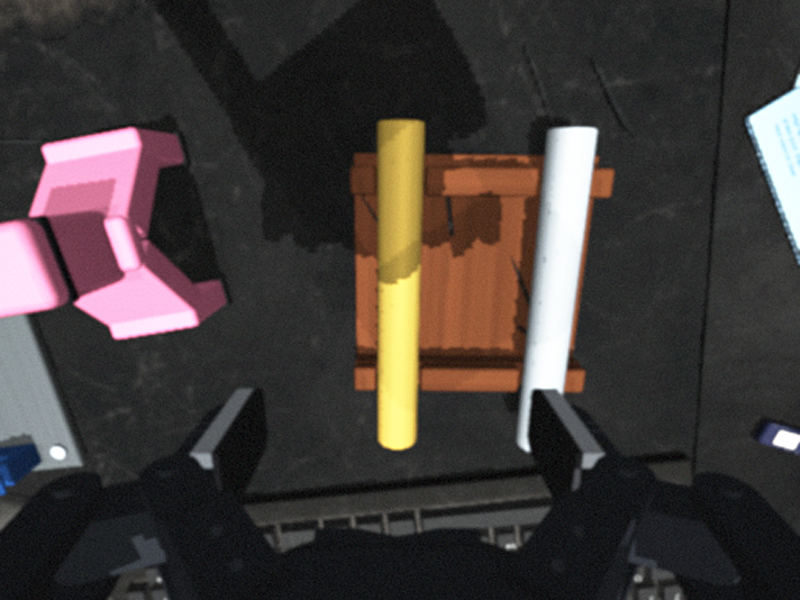

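The wrist view shows the brass tube from (401,121) near to (397,447) far, with the silver tube to its right.

```bash
python3 - <<'E'
from h import *
d=ld('w1');k=1.5625
a=px2w(d,397/k,440/k,30);b=px2w(d,401/k,121/k,36);
print(a,b,(a+b)/2,np.linalg.norm((a-b)[:2]))
q=px2w(d,398.5/k,420/k,30);r=px2w(d,401/k,140/k,30);w=np.arctan2(q[1]-r[1],q[0]-r[0]);print(w)
m=(a+b)/2;rem(m[0],m[1],19,w+np.pi)
E
```

```text
[578.15968066 225.09977779  30.        ] [388.9112306  255.09969165  36.        ] [483.53545563 240.09973472  33.        ] 191.61150977757427
-0.15343339335403874
pos [485.  239.3 150.9] yaw 2.996 clock 1.4833 turn 0.008 delta now [  1.5   0.6 131.9] after turn [  1.5   0.6 131.9] F [ 0.   0.6 -0.6] grip 0.0 0.9958278747512624 q6 -0.97
```

>>> {"name": "step_arm", "arguments": {"motion": [{"claw": 85,"delta_pos": [1.5,0.5,30],"turn": 0.008},{"claw": 85,"delta_pos": [0,0,30],"turn": 0},{"claw": 85,"delta_pos": [0,0,30],"turn": 0},{"claw": 85,"delta_pos": [0,0,25],"turn": 0},{"claw": 85,"delta_pos": [0,0,16],"turn": 0},{"claw": 85,"delta_pos": [0,0,0],"turn": 0},{"claw": 20,"delta_pos": [0,0,0],"turn": 0},{"claw": 20,"delta_pos": [0,0,0],"turn": 0}], "force": 60}}

```text
clock: 2.15
eef_pos: [483.9, 241.8, 21.3]
tcp_rot: [3.141, 0.001, 2.991]
contact_force: [-0.1, -0.1, 1.1]
opening: 0.74
grasp_force: 0.0
```

>>> {"name": "step_arm", "arguments": {"motion": [{"claw": 20,"delta_pos": [0,0,0],"turn": 0},{"claw": 20,"delta_pos": [0,0,0],"turn": 0},{"claw": 20,"delta_pos": [0,0,0],"turn": 0},{"claw": 20,"delta_pos": [0,0,0],"turn": 0},{"claw": 20,"delta_pos": [0,0,0],"turn": 0},{"claw": 20,"delta_pos": [0,0,0],"turn": 0}]}}

```text
clock: 2.65
eef_pos: [484.1, 241.0, 21.5]
tcp_rot: [3.141, 0.001, 2.989]
contact_force: [-2.2, -0.8, 7.4]
opening: 0.275
grasp_force: 58.3
```

>>> {"name": "step_arm", "arguments": {"motion": [{"claw": 20,"delta_pos": [0,0,-15],"turn": 0},{"claw": 20,"delta_pos": [0,0,-25],"turn": 0},{"claw": 20,"delta_pos": [0,0,-35],"turn": 0},{"claw": 20,"delta_pos": [0,0,-35],"turn": 0},{"claw": 20,"delta_pos": [0,0,-35],"turn": 0},{"claw": 20,"delta_pos": [0,0,-25],"turn": 0},{"claw": 20,"delta_pos": [0,0,0],"turn": -0.07},{"claw": 20,"delta_pos": [0,0,0],"turn": -0.063}]}}

```text
clock: 3.32
eef_pos: [484.4, 241.0, 192.8]
tcp_rot: [3.14, 0.004, 3.126]
contact_force: [-0.4, 0.3, -4.0]
opening: 0.269
grasp_force: 59.8
```

>>> {"name": "step_arm", "arguments": {"motion": [{"claw": 20,"delta_pos": [-2,-20,0],"turn": 0},{"claw": 20,"delta_pos": [-2,-35,0],"turn": 0},{"claw": 20,"delta_pos": [-2,-40,0],"turn": 0},{"claw": 20,"delta_pos": [-2,-40,0],"turn": 0},{"claw": 20,"delta_pos": [-2,-40,0],"turn": 0},{"claw": 20,"delta_pos": [-2,-40,0],"turn": 0},{"claw": 20,"delta_pos": [-2,-35,0],"turn": 0},{"claw": 20,"delta_pos": [-2,-30,0],"turn": 0}]}}

```text
clock: 3.98
eef_pos: [493.6, -42.0, 190.6]
tcp_rot: [-3.141, 0.0, 3.122]
contact_force: [1.1, -0.4, -3.6]
opening: 0.274
grasp_force: 59.7
```

>>> {"name": "step_arm", "arguments": {"motion": [{"claw": 20,"delta_pos": [0,-19,0],"turn": 0},{"claw": 20,"delta_pos": [0,0,0],"turn": 0},{"claw": 20,"delta_pos": [0,0,0],"turn": 0},{"claw": 20,"delta_pos": [0,0,0],"turn": 0}]}}

```text
clock: 4.32
eef_pos: [493.6, -58.2, 190.3]
tcp_rot: [3.141, -0.0, 3.122]
contact_force: [0.9, 1.0, -2.6]
opening: 0.273
grasp_force: 59.8
```

```bash
python3 - <<'E'
from h import *
rem(494,-58,30,3.122)
snap('wrist','w2'); cv2.imwrite('pics/w2b.png',cv2.resize(cv2.imread('pics/w2.png'),(800,600),interpolation=cv2.INTER_CUBIC))
E
```

```text
pos [493.6 -58.2 190.3] yaw 3.122 clock 4.3167 turn 0.0 delta now [ -0.4   0.2 160.3] after turn [ -0.4   0.2 160.3] F [ 0.9  1.  -2.6] grip 59.798439145088196 0.27287185870171443 q6 -1.67
```

View pics/w2b.png

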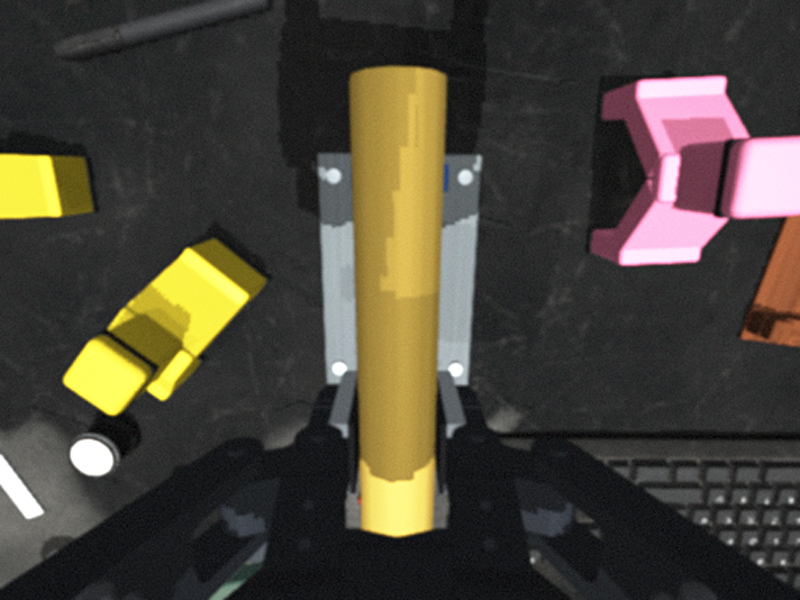

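The held tube runs from (398,70) to (397,530). Visible on the cradle plate are its corners (318,155), (481,155), (469,384) and (326,384), and its screws (333,177), (466,177), (456,369) and (339,369).

```bash
python3 - <<'E'
from h import *
d=ld('w2');k=1.5625
P=lambda u,v,z:px2w(d,u/k,v/k,z)
for L in([(326,384),(469,384),(481,155),(318,155)],[(339,369),(456,369),(466,177),(333,177)]):
    c=[P(u,v,8.) for u,v in L]; m=sum(c)/4; l=c[0]-c[3]; r=c[1]-c[2]; f=l+r
    print(m.round(1),np.arctan2(f[1],f[0]).round(4),np.linalg.norm(f)/2,np.linalg.norm(c[0]-c[1]))
a=P(398,520,201.5);b=P(398.5,75,201.5);print('tube',a,b,(a+b)/2,np.arctan2(*(a-b)[1::-1]))
t0,t1=P(397,440,201.5),P(398.5,120,201.5);print(np.arctan2(*(t0-t1)[1::-1]),(t0+t1)/2)
rem(m[0],m[1],30,np.arctan2(f[1],f[0])+np.pi)
E
```

```text
[494.4 -56.5   8. ] -0.0262 167.93216502293416 110.73337778037505
[495.  -56.5   8. ] -0.0278 141.21694262973264 89.63080194571302
tube [531.5509004  -58.09817936 201.5       ] [397.25432568 -55.56652874 201.5       ] [464.40261304 -56.83235405 201.5       ] -0.01884896020966992
-0.022660820753652708 [454.16312261 -56.80428684 201.5       ]
pos [493.7 -57.9 190.3] yaw 3.123 clock 4.3667 turn 0.009 delta now [ -1.3   1.3 160.3] after turn [ -1.3   1.4 160.3] F [-0.9 -0.4 -3.1] grip 59.7983193397522 0.2704854864450916 q6 -1.67
```

>>> {"name": "step_arm", "arguments": {"motion": [{"claw": 20,"delta_pos": [-2,1,20],"turn": 0.005},{"claw": 20,"delta_pos": [0,0,30],"turn": 0},{"claw": 20,"delta_pos": [0,0,30],"turn": 0},{"claw": 20,"delta_pos": [0,0,30],"turn": 0},{"claw": 20,"delta_pos": [0,0,20],"turn": 0},{"claw": 20,"delta_pos": [0,0,15],"turn": 0},{"claw": 20,"delta_pos": [0,0,6],"turn": 0},{"claw": 20,"delta_pos": [0,0,0],"turn": 0}]}}

```text
clock: 5.03
eef_pos: [495.1, -56.6, 38.1]
tcp_rot: [3.141, -0.003, 3.119]
contact_force: [-0.5, -0.0, -2.8]
opening: 0.273
grasp_force: 59.9
```

>>> {"name": "step_arm", "arguments": {"motion": [{"claw": 20,"delta_pos": [0,0,3],"turn": 0},{"claw": 20,"delta_pos": [0,0,2],"turn": 0},{"claw": 20,"delta_pos": [0,0,0],"turn": 0}]}}

```text
clock: 5.28
eef_pos: [496.6, -57.5, 34.9]
tcp_rot: [-3.141, 0.001, 3.118]
contact_force: [-0.1, -0.1, -3.2]
opening: 0.272
grasp_force: 59.9
```

>>> {"name": "step_arm", "arguments": {"motion": [{"claw": 20,"delta_pos": [0,0,2],"turn": 0},{"claw": 20,"delta_pos": [0,0,1],"turn": 0},{"claw": 20,"delta_pos": [0,0,0],"turn": 0}]}}

```text
clock: 5.53
eef_pos: [496.4, -57.7, 31.8]
tcp_rot: [-3.142, 0.001, 3.117]
contact_force: [0.3, 0.7, -0.0]
opening: 0.274
grasp_force: 60.4
```

>>> {"name": "step_arm", "arguments": {"motion": [{"claw": 20,"delta_pos": [0,0,0.5],"turn": 0},{"claw": 20,"delta_pos": [0,0,0],"turn": 0},{"claw": 35,"delta_pos": [0,0,0],"turn": 0},{"claw": 60,"delta_pos": [0,0,0],"turn": 0},{"claw": 60,"delta_pos": [0,0,0],"turn": 0},{"claw": 60,"delta_pos": [0,0,0],"turn": 0},{"claw": 60,"delta_pos": [0,0,0],"turn": 0},{"claw": 60,"delta_pos": [0,0,0],"turn": 0}]}}

```text
clock: 6.2
eef_pos: [495.9, -57.6, 30.7]
tcp_rot: [3.142, -0.0, 3.118]
contact_force: [0.3, 0.7, -1.5]
opening: 0.705
grasp_force: 0.0
```

>>> {"name": "step_arm", "arguments": {"motion": [{"claw": 60,"delta_pos": [0,0,-15],"turn": 0},{"claw": 60,"delta_pos": [0,0,-30],"turn": 0},{"claw": 60,"delta_pos": [0,0,-30],"turn": 0},{"claw": 60,"delta_pos": [0,0,-40],"turn": 0},{"claw": 60,"delta_pos": [0,0,-40],"turn": 0},{"claw": 60,"delta_pos": [0,0,-20],"turn": 0},{"claw": 60,"delta_pos": [0,0,0],"turn": 0},{"claw": 60,"delta_pos": [0,0,0],"turn": 0}]}}

```text
clock: 6.87
eef_pos: [496.6, -57.7, 206.9]
tcp_rot: [-3.141, 0.003, 3.118]
contact_force: [-0.6, -0.2, 0.8]
opening: 0.703
grasp_force: 0.0
```

```bash
python3 - <<'E'
from h import *
rem(424.5,-305,200,3.115)
snap('wrist','w3');snap('top','t3')
a=cv2.resize(cv2.imread('pics/w3.png'),(640,480))
b=cv2.resize(cv2.imread('pics/t3.png')[142:212,208:318],(470,299),interpolation=cv2.INTER_CUBIC)
cv2.imwrite('pics/w3b.png',cv2.resize(cv2.imread('pics/w3.png'),(800,600),interpolation=cv2.INTER_CUBIC))
E
```

```text
pos [496.6 -57.7 206.9] yaw 3.118 clock 6.8667 turn 0.003 delta now [  66.3 -249.     7. ] after turn [  65.5 -249.1    6.9] F [-0.6 -0.2  0.8] grip 0.0 0.7029854726983688 q6 -1.67
```

View pics/w3b.png

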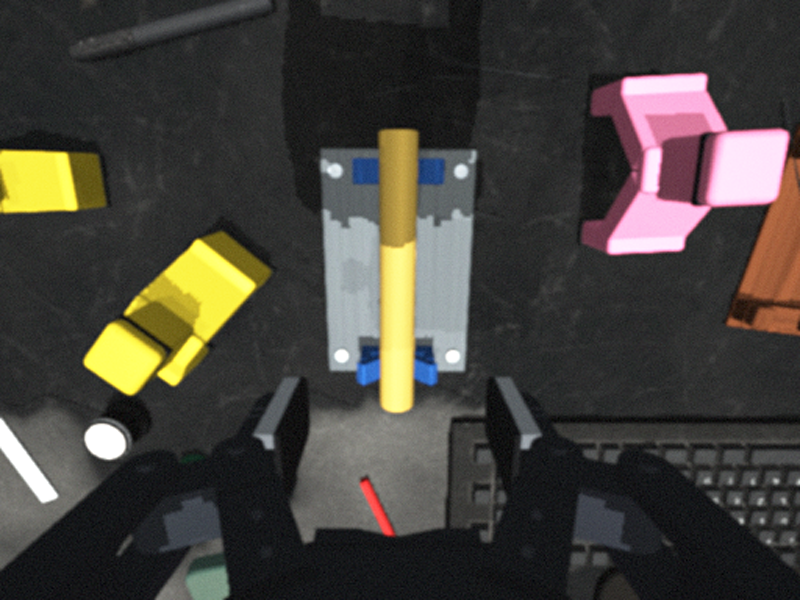

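The brass tube lies in both Vs, from (398,130) to (397,408), and sticks out at both ends. Next I go to the small chock.

>>> {"name": "step_arm", "arguments": {"motion": [{"claw": 60,"delta_pos": [5,-25,0],"turn": 0},{"claw": 60,"delta_pos": [10,-37,0],"turn": 0},{"claw": 60,"delta_pos": [10,-37,0],"turn": 0},{"claw": 60,"delta_pos": [10,-37,0],"turn": 0},{"claw": 60,"delta_pos": [10,-37,0],"turn": 0},{"claw": 60,"delta_pos": [10,-37,0],"turn": 0},{"claw": 60,"delta_pos": [8,-25,0],"turn": 0},{"claw": 60,"delta_pos": [3,-14,0],"turn": 0}]}}

```text
clock: 7.63
eef_pos: [421.9, -307.1, 203.8]
tcp_rot: [3.14, -0.003, 3.116]
contact_force: [-0.4, 0.2, -0.5]
opening: 0.705
grasp_force: 0.0
```

>>> {"name": "step_arm", "arguments": {"motion": [{"claw": 60,"delta_pos": [0,0,0],"turn": 0},{"claw": 60,"delta_pos": [0,0,0],"turn": 0},{"claw": 60,"delta_pos": [0,0,0],"turn": 0}]}}

```text
clock: 7.88
eef_pos: [423.6, -303.9, 204.5]
tcp_rot: [3.14, -0.002, 3.118]
contact_force: [0.4, -0.3, -0.1]
opening: 0.702
grasp_force: 0.0
```

```bash
python3 - <<'E'
from h import *
d=ld('w3');k=1.5625
P=lambda u,v,z:px2w(d,u/k,v/k,z)
a=P(397,405,40);b=P(398,131,45);print('tube',a,b,(a+b)/2)
c=[P(u,v,8.) for u,v in[(342,356),(453,356),(461,171),(335,171)]];f=c[0]-c[3]+c[1]-c[2];print('cradle',sum(c)/4,np.arctan2(f[1],f[0]))
q,r=P(397,395,40),P(398,150,40);print('tube yaw',np.arctan2(*(q-r)[1::-1]))
rem(424.5,-305,200,3.115)
snap('wrist','w4'); cv2.imwrite('pics/w4b.png',cv2.resize(cv2.imread('pics/w4.png'),(800,600),interpolation=cv2.INTER_CUBIC))
E
```

```text
tube [591.55580028 -59.28924565  40.        ] [400.58436788 -54.3011247   45.        ] [496.07008408 -56.79518517  42.5       ]
cradle [494.9308694  -56.51413323   8.        ] -0.02508365562522875
tube yaw -0.026581998598386825
pos [ 423.6 -303.9  204.5] yaw 3.118 clock 7.8833 turn 0.003 delta now [-0.9 -1.   4.5] after turn [-0.9 -1.   4.5] F [ 0.4 -0.3 -0.1] grip 0.0 0.7015826819947009 q6 -2.17
```

View pics/w4b.png

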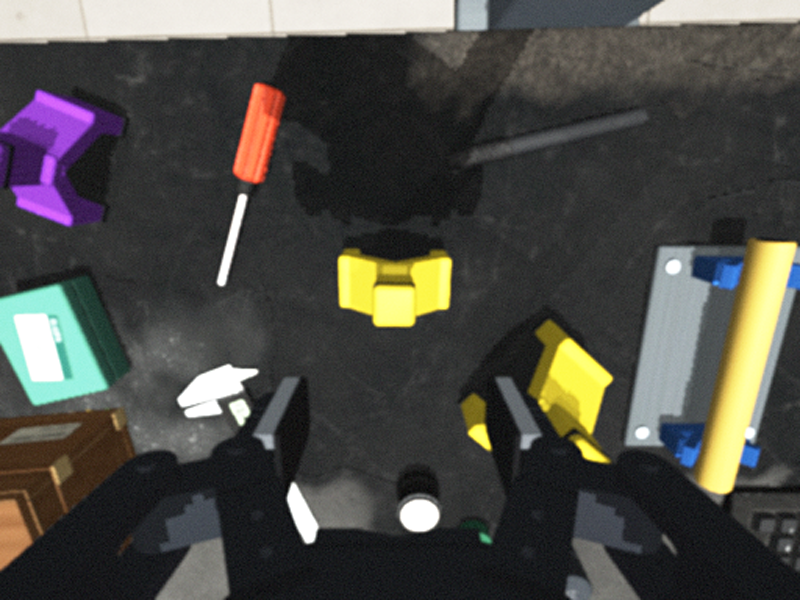

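The small yellow chock stands with its grip top at about (394,306), corners (373,286) to (415,326). Its body runs from (339,252) to (451,251), almost square to the gripper.

```bash
python3 - <<'E'
from h import *
d=ld('w4');k=1.5625
P=lambda u,v,z:px2w(d,u/k,v/k,z)
g=P(394,306,94);a,b=P(373.5,326,94),P(415,326,94);print(g,np.linalg.norm(a-b),np.arctan2(*(a-b)[1::-1]))
im=d['img'].astype(int);m=((im[...,0]>110)&(im[...,1]>90)&(im[...,2]<90)).astype(np.uint8);m[:,:210]=0;m[:,295:]=0;m[:150]=0;m[212:]=0
ys,xs=np.nonzero(m);print(xs.min()*k,xs.max()*k,ys.min()*k,ys.max()*k)
# feet outer bottom edges from mask corners
fl=[];
for z,(u,v) in [(0,(340,308)),(0,(451,308))]: fl.append(P(u,v,20.)); 
print(fl)
rem(g[0],g[1],65,3.118)
E
```

```text
[ 423.29168255 -304.85422306   94.        ] 23.86116168609997 -1.5946100439555893
337.5 451.5625 250.0 326.5625
[array([ 446.08591677, -345.64573677,   20.        ]), array([ 448.03437794, -263.61610176,   20.        ])]
pos [ 423.9 -303.8  204.9] yaw 3.118 clock 7.9333 turn 0.0 delta now [  0.6  -1.3 139.9] after turn [  0.6  -1.1 139.9] F [-0.3 -0.6  0.1] grip 0.0 0.7044853472960169 q6 -2.17
```

>>> {"name": "step_arm", "arguments": {"motion": [{"claw": 60,"delta_pos": [0.6,-1,25],"turn": 0},{"claw": 60,"delta_pos": [0,0,35],"turn": 0},{"claw": 60,"delta_pos": [0,0,30],"turn": 0},{"claw": 60,"delta_pos": [0,0,25],"turn": 0},{"claw": 60,"delta_pos": [0,0,14],"turn": 0},{"claw": 60,"delta_pos": [0,0,5],"turn": 0},{"claw": 60,"delta_pos": [0,0,0],"turn": 0},{"claw": 60,"delta_pos": [0,0,0],"turn": 0}]}}

```text
clock: 8.6
eef_pos: [424.0, -305.5, 72.3]
tcp_rot: [-3.141, 0.0, 3.119]
contact_force: [-0.2, -0.3, 0.3]
opening: 0.7
grasp_force: 0.0
```

>>> {"name": "step_arm", "arguments": {"motion": [{"claw": 18,"delta_pos": [0,0,0],"turn": 0},{"claw": 18,"delta_pos": [0,0,0],"turn": 0},{"claw": 18,"delta_pos": [0,0,0],"turn": 0},{"claw": 18,"delta_pos": [0,0,0],"turn": 0},{"claw": 18,"delta_pos": [0,0,0],"turn": 0},{"claw": 18,"delta_pos": [0,0,0],"turn": 0},{"claw": 18,"delta_pos": [0,0,0],"turn": 0},{"claw": 18,"delta_pos": [0,0,0],"turn": 0}], "force": 50}}

```text
clock: 9.27
eef_pos: [424.1, -306.3, 72.8]
tcp_rot: [-3.141, 0.001, 3.118]
contact_force: [-0.6, 2.1, 7.3]
opening: 0.269
grasp_force: 49.8
```

>>> {"name": "step_arm", "arguments": {"motion": [{"claw": 18,"delta_pos": [0,0,-10],"turn": 0},{"claw": 18,"delta_pos": [0,0,-25],"turn": 0},{"claw": 18,"delta_pos": [0,0,-35],"turn": 0},{"claw": 18,"delta_pos": [0,0,-35],"turn": 0},{"claw": 18,"delta_pos": [0,0,-30],"turn": 0},{"claw": 18,"delta_pos": [0,0,-15],"turn": 0},{"claw": 18,"delta_pos": [0,0,0],"turn": 0}]}}

```text
clock: 9.85
eef_pos: [425.0, -307.2, 226.3]
tcp_rot: [-3.138, 0.006, 3.118]
contact_force: [0.3, -0.7, -1.6]
opening: 0.273
grasp_force: 49.3
```

>>> {"name": "step_arm", "arguments": {"motion": [{"claw": 18,"delta_pos": [-5,20,0],"turn": 0},{"claw": 18,"delta_pos": [-8,33,0],"turn": 0},{"claw": 18,"delta_pos": [-10,39,0],"turn": 0},{"claw": 18,"delta_pos": [-10,39,0],"turn": 0},{"claw": 18,"delta_pos": [-10,39,0],"turn": 0},{"claw": 18,"delta_pos": [-10,36,0],"turn": 0},{"claw": 18,"delta_pos": [-8,28,0],"turn": 0},{"claw": 18,"delta_pos": [-4,16,0],"turn": 0}]}}

```text
clock: 10.52
eef_pos: [494.2, -54.6, 220.9]
tcp_rot: [3.141, -0.001, 3.119]
contact_force: [0.7, 0.4, -1.9]
opening: 0.271
grasp_force: 49.5
```

>>> {"name": "step_arm", "arguments": {"motion": [{"claw": 18,"delta_pos": [0,0,0],"turn": 0},{"claw": 18,"delta_pos": [0,0,0],"turn": 0},{"claw": 18,"delta_pos": [0,0,0],"turn": 0}]}}

```text
clock: 10.77
eef_pos: [493.6, -58.0, 221.1]
tcp_rot: [-3.141, -0.001, 3.118]
contact_force: [0.5, -0.6, -2.1]
opening: 0.271
grasp_force: 49.5
```

```bash
python3 - <<'E'
from h import *
rem(495.3,-56.8,80.5,3.1155)
snap('wrist','w5'); cv2.imwrite('pics/w5b.png',cv2.resize(cv2.imread('pics/w5.png'),(800,600),interpolation=cv2.INTER_CUBIC))
E
```

```text
pos [493.6 -58.  221.1] yaw 3.118 clock 10.7667 turn 0.003 delta now [ -1.7   1.3 140.6] after turn [ -1.6   1.3 140.6] F [ 0.5 -0.6 -2.1] grip 49.51392710208893 0.2711657906643267 q6 -1.67
```

View pics/w5b.png

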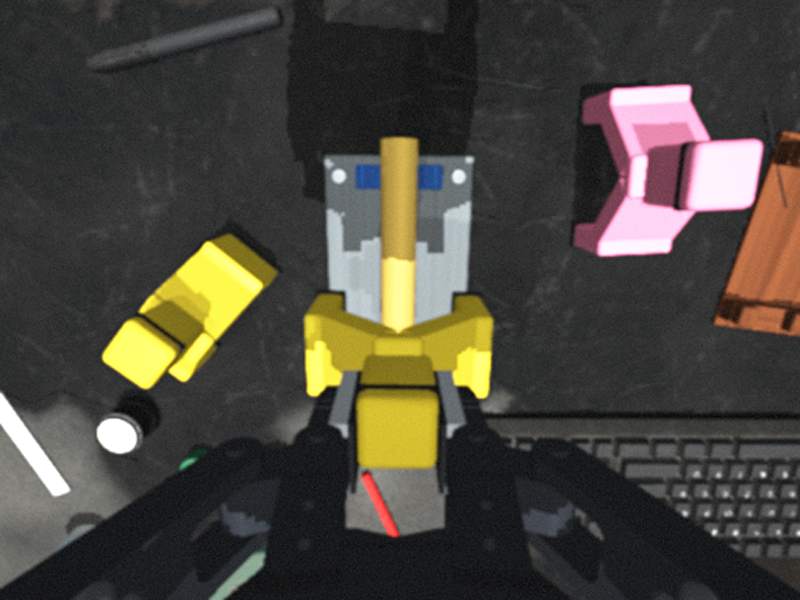

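The held chock is square and centred over the tube: feet from (306,296) to (492,294), V peak at (399,332), tube at about (399,235). I lower it.

>>> {"name": "step_arm", "arguments": {"motion": [{"claw": 18,"delta_pos": [-2,1.2,15],"turn": 0},{"claw": 18,"delta_pos": [0,0,30],"turn": 0},{"claw": 18,"delta_pos": [0,0,30],"turn": 0},{"claw": 18,"delta_pos": [0,0,25],"turn": 0},{"claw": 18,"delta_pos": [0,0,18],"turn": 0},{"claw": 18,"delta_pos": [0,0,10],"turn": 0},{"claw": 18,"delta_pos": [0,0,5],"turn": 0},{"claw": 18,"delta_pos": [0,0,0],"turn": 0}]}}

```text
clock: 11.48
eef_pos: [495.9, -57.0, 88.2]
tcp_rot: [3.142, -0.001, 3.117]
contact_force: [-0.6, 0.4, -1.4]
opening: 0.271
grasp_force: 49.5
```

>>> {"name": "step_arm", "arguments": {"motion": [{"claw": 18,"delta_pos": [0,0,2],"turn": 0},{"claw": 18,"delta_pos": [0,0,1],"turn": 0},{"claw": 18,"delta_pos": [0,0,0],"turn": 0},{"claw": 18,"delta_pos": [0,0,0],"turn": 0}]}}

```text
clock: 11.82
eef_pos: [496.9, -56.5, 86.5]
tcp_rot: [-3.141, 0.001, 3.118]
contact_force: [0.5, -0.2, -0.6]
opening: 0.274
grasp_force: 49.5
```

>>> {"name": "step_arm", "arguments": {"motion": [{"claw": 18,"delta_pos": [0,0,1],"turn": 0},{"claw": 18,"delta_pos": [0,0,1],"turn": 0},{"claw": 18,"delta_pos": [0,0,1],"turn": 0},{"claw": 18,"delta_pos": [0,0,0],"turn": 0}]}}

```text
clock: 12.15
eef_pos: [496.3, -56.3, 82.7]
tcp_rot: [3.142, -0.0, 3.118]
contact_force: [-0.3, 0.1, -1.4]
opening: 0.272
grasp_force: 49.5
```

>>> {"name": "step_arm", "arguments": {"motion": [{"claw": 18,"delta_pos": [0,0,0.7],"turn": 0},{"claw": 18,"delta_pos": [0,0,0.7],"turn": 0},{"claw": 18,"delta_pos": [0,0,0],"turn": 0},{"claw": 18,"delta_pos": [0,0,0],"turn": 0}]}}

```text
clock: 12.48
eef_pos: [496.3, -56.4, 81.3]
tcp_rot: [3.142, -0.0, 3.118]
contact_force: [-0.1, 0.8, -1.2]
opening: 0.272
grasp_force: 49.5
```

>>> {"name": "step_arm", "arguments": {"motion": [{"claw": 18,"delta_pos": [0,0,0.6],"turn": 0},{"claw": 18,"delta_pos": [0,0,0.5],"turn": 0},{"claw": 18,"delta_pos": [0,0,0],"turn": 0},{"claw": 18,"delta_pos": [0,0,0],"turn": 0}]}}

```text
clock: 12.82
eef_pos: [496.6, -56.3, 80.9]
tcp_rot: [3.141, 0.0, 3.118]
contact_force: [-2.2, 2.0, 7.0]
opening: 0.269
grasp_force: 50.6
```

Contact came at the expected height, so I release and retreat.

>>> {"name": "step_arm", "arguments": {"motion": [{"claw": 30,"delta_pos": [0,0,0],"turn": 0},{"claw": 50,"delta_pos": [0,0,0],"turn": 0},{"claw": 60,"delta_pos": [0,0,0],"turn": 0},{"claw": 60,"delta_pos": [0,0,0],"turn": 0},{"claw": 60,"delta_pos": [0,0,0],"turn": 0},{"claw": 60,"delta_pos": [0,0,0],"turn": 0},{"claw": 60,"delta_pos": [0,0,-10],"turn": 0},{"claw": 60,"delta_pos": [0,0,-25],"turn": 0}]}}

```text
clock: 13.48
eef_pos: [494.3, -56.2, 113.7]
tcp_rot: [3.141, -0.005, 3.118]
contact_force: [-0.2, 0.2, -1.1]
opening: 0.7
grasp_force: 0.0
```

>>> {"name": "step_arm", "arguments": {"motion": [{"claw": 60,"delta_pos": [0,0,-35],"turn": 0},{"claw": 60,"delta_pos": [0,0,-35],"turn": 0},{"claw": 60,"delta_pos": [0,0,-35],"turn": 0},{"claw": 60,"delta_pos": [0,0,-20],"turn": 0},{"claw": 60,"delta_pos": [35,0,0],"turn": 0},{"claw": 60,"delta_pos": [35,0,0],"turn": 0},{"claw": 60,"delta_pos": [0,0,0],"turn": 0},{"claw": 60,"delta_pos": [0,0,0],"turn": 0}]}}

```text
clock: 14.15
eef_pos: [425.0, -54.7, 241.1]
tcp_rot: [-3.141, 0.001, 3.117]
contact_force: [1.2, -0.3, 0.7]
opening: 0.705
grasp_force: 0.0
```

```bash
python3 - <<'E'
from h import *
snap('wrist','w6');snap('scene','s6')
a=cv2.resize(cv2.imread('pics/w6.png')[60:330,130:400],(400,400),interpolation=cv2.INTER_CUBIC)
b=cv2.resize(cv2.imread('pics/s6.png')[110:220,180:320],(400,314),interpolation=cv2.INTER_CUBIC)
b=cv2.copyMakeBorder(b,0,86,0,0,cv2.BORDER_CONSTANT)
cv2.imwrite('pics/f.png',np.hstack([a,b]))
E
```

```text
(no output)
```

View pics/f.png

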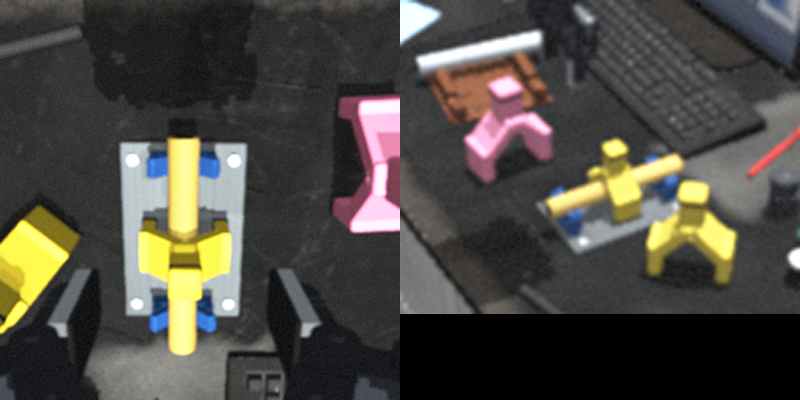

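The picture shows the tube in both Vs and the chock upright astride it at (185,255), square and midway. The silver tube is still in the rack.

```bash
python3 - <<'E'
from h import *
d=ld('w6');print(px2w(d,130+185/1.4815,60+283/1.4815,102))
print(sign_off())
E
```

```text
[494.37209171 -54.86311749 102.        ]
the job is handed in; nothing more can be done
None
```

I handed the job in at about 14 s: the brass tube rests in both Vs, its middle about 1 mm from the cradle's centre, with the small yellow chock upright and square astride it midway, and the silver tube still in the rack.

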